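# Staples away, pens out

## Robot

A 6-joint arm with a two-finger parallel gripper is mounted at the origin on the work surface; the furniture and walls round the work are solid. World frame = base frame: x ahead of the robot, y to its left, z up, the work surface at z = 0. Lengths are in m, angles in degrees, forces in N, time in s.
With the tool pointing down it reaches from about 0.375 to 0.9 m from the base axis. Payload 3.1 kg.
Tool frame: the origin (TCP) lies on the centre line of the jaws, within the pads' length; the fingertips stand 14 mm ahead of it and the grasp point (between the pads) lies 5 mm behind it (bot.tips_ahead is the distance from the TCP to the fingertips, in m); z points along the fingers, y is the line along which they close (so a half turn about z gives the same grasp; the last joint's range is limited). The gripper opens to 87 mm and grips with 3 to 60 N. Pads are 19 mm wide; open, the fingers measure 117 mm over their backs; the gripper's body (75 mm by 190 mm) begins 51 mm behind the grasp point.
Start: joints at [-86.545, 30.224, 82.088, -0, 67.689, -10.227], TCP at [0.148, -0.607, 0.199] pointing down, gripper open.
Joint ranges: [-176.69, 176.69], [-43.24, 126.21], [12.49, 139.97], [-82, 262], [0, 151.66], [-163.58, 163.58]. Speed limits (degrees/s): [159.86, 159.86, 180, 180, 180, 180].

## Interface

Orientations are given as a 3x3 rotation matrix whose columns are the frame's x, y, z axes.
In Python, from rig import bot gives the robot as it stands.
- The arm moves only by the tool play_rows, never from a script. Its argument "moves" is a list that holds one entry, the list of rows, each a list of 6 numbers: the shift along the tool's x, y, z in mm, then the turn, a rotation vector about the tool's x, y, z in rad. A call has 1 to 5 rows; each row shifts and turns the commanded pose from where the row before left it, along the tool's axes as they then stand; what a row does not reach is not made up. A row lasts 1/10 s, in which the tool goes at most 50 mm and 8.59 degrees, less where a joint would pass 70% of its speed; a pose out of reach is approached as far as the arm can. A call with a gripper value outside its range is refused whole. "fingers" is the opening, from -1 (shut) to 1 (fully open), set as the call begins (left out, the last holds). The fingers move at their own pace and stop on an object; the grip force is fixed at half the most. Time passes only in rows, so rows that do not move let the fingers close. It gives the time, the measured TCP pose, the force, the opening and the grip force at its end, in the units of the state.
- bot.read_state(): the state, without advancing time (a new reading comes with each control period).
- bot.capture(name): name is "scene" or "side" or "wrist"; returns a dict with "image" (480x640x3 uint8, blue, green, red), "fx", "fy", "cx", "cy" (pixels), "R" (3x3) and "t" (3): a world point X has camera coordinates R X + t. Camera axes: x right, y down, z forward; pixel columns grow to the right and rows downward; lengths in m; the calibration is good to about 2 mm. A picture is of the moment at which its call begins. There is no depth.
- bot.hand_in(): hands the job in; it is judged then, once.
Trained networks look in a picture, given as the dict that the camera call returned (one of the last four; its "shot" number tells which), for a name from the list of things; names that differ only in an ending like _2 or _b are one class to them, and where a whole thing is asked for, a point or a joint stands for the part that bears it (a point fixed in the world has none). Each returns a list of dicts, best first, with "confidence" (0 to 1); they miss things now and then, are a little off and sometimes report something else, mostly with a low value. They report only what shows in the picture. A call takes as long as a camera call.
- bot.search_frame(picture, query): "centre" ([column, row] in pixels, amid what is visible of it).
- bot.silhouettes(picture, query): "pixels" (480x640 bool, what is visible of it) and "centre" ([column, row] in pixels, amid what is visible of it).
- bot.pinpoint(picture, query): "centre" ([column, row] in pixels: a listed point, or the origin of a listed thing).
The state is a dict: "time_s": time; "joint_positions": joint angles; "qvel": joint speeds; "tau": joint torques, N m; "position": TCP position; "tcp_rot": TCP orientation; "force": force on the tool from outside, world axes, zero at the start; "moment": the same for the moment, N m; "opening": opening from 0.0 (shut) to 1.0 (fully open); "grasp_force": force on a finger pad.
Only numpy, scipy, OpenCV 4.12 (cv2) and the standard library are available. Lean on these libraries where they do the work, as an engineer would, in place of code of your own. Each camera call takes 0.05 s, during which the arm holds its last target. There are 200 camera calls.

## Task

Two small drawer units stand on the desk, each with its drawer half open. Push the drawer that holds the staple box fully shut, and with the fingertips behind its front draw the drawer that holds the pen and eraser out as far as it goes. Do not pinch or lift anything, leave both units standing where they are and leave the mug, glue stick and rubber stamp alone.

Things in the scene. Friction and masses are not known exactly. Their poses are not given: they have to be found in the camera images.
- staple_unit: Low wooden drawer unit, its drawer holding a small cardboard staple box; the two units are else alike. Case 140 mm deep (x), 180 wide (y), 60 high, about 1.4 to 2.8 kg, loose on rubber feet. Origin: centre of its underside. +x points from the drawer's front to the back of the case: the drawer opens along -x, shuts along +x; z up.
- staple_drawer (a joint): How far this drawer is pulled out, m: 0 = shut (front against the case), 0.12 = fully open at its stop. It starts about half open, slides with 1 to 2 N of friction and stays where it is left.
- staple_front (a point): Middle of the upper edge of the outer face of this drawer's front, 58 mm above the desk; moves with the drawer; axes as the unit's. The front is plain, upright, 180 mm wide, 11 mm thick (6 mm outer panel, 5 mm inner wall), 6 to 58 mm above the desk. Behind it the drawer is open at the top; the free length from the front's inner side to the case is the joint value less 5 mm.
- staple_face: Outer panel of this drawer's front, 6 mm thick. Origin: that of the unit, shifted along the unit's -x by the joint value.
- staple_tray: Tray of this drawer: floor 13 mm above the desk, side walls to 46 mm, and the 5 mm inner wall of the front. Origin as for the outer panel. In it: a small cardboard staple box, 45x110x22 mm, lying crosswise, fixed in the drawer; its top is 35 mm above the desk.
- pen_unit: Low wooden drawer unit, its drawer holding a slim pen and an eraser; the two units are else alike. Case 140 mm deep (x), 180 wide (y), 60 high, about 1.4 to 2.8 kg, loose on rubber feet. Origin: centre of its underside. +x points from the drawer's front to the back of the case: the drawer opens along -x, shuts along +x; z up.
- pen_drawer (a joint): How far this drawer is pulled out, m: 0 = shut (front against the case), 0.12 = fully open at its stop. It starts about half open, slides with 1 to 2 N of friction and stays where it is left.
- pen_front (a point): Middle of the upper edge of the outer face of this drawer's front, 58 mm above the desk; moves with the drawer; axes as the unit's. The front is plain, upright, 180 mm wide, 11 mm thick (6 mm outer panel, 5 mm inner wall), 6 to 58 mm above the desk. Behind it the drawer is open at the top; the free length from the front's inner side to the case is the joint value less 5 mm.
- pen_face: Outer panel of this drawer's front, 6 mm thick. Origin: that of the unit, shifted along the unit's -x by the joint value.
- pen_tray: Tray of this drawer: floor 13 mm above the desk, side walls to 46 mm, and the 5 mm inner wall of the front. Origin as for the outer panel. In it: a slim pen 145 mm long lying crosswise and a 48 mm eraser behind it, fixed in the drawer; the eraser's top is 24 mm above the desk.
- mug: White ceramic mug with handle, 82x118x94 mm, a bystander. Origin: centre of its underside.
- glue: Upright glue stick, 27 mm across, 90 mm high, a bystander. Origin: centre of its underside.
- stamp: Wooden rubber stamp with an upright knob, 28x64x69 mm, a bystander. Origin: centre of its underside.

How it is judged (in metres and radians):
At the end, for the whole second after the job is handed in: The drawer with the staple box is shut to within 5 mm and the drawer with the pen and eraser is open to within 10 mm of its 120 mm stop, both at rest; both units stand flat, and they, the mug, the glue stick and the rubber stamp are within 20 mm of where they stood (value of joint staple_drawer below 0.005 m and value of joint pen_drawer above 0.11 m and distance of each of staple_unit, pen_unit, mug, glue, stamp from where it was at the start of the episode below 0.02 m and angle between each of staple_unit, pen_unit's own z axis and vertical below 0.05 rad and linear speed of each of staple_unit, staple_face, pen_unit, pen_face below 0.01 m/s); the robot touches nothing.
It fails at once if the staple unit is shoved more than 20 mm, lifted or tipped (distance of staple_unit from where it was at the start of the episode above 0.02 m or height (world z) of staple_unit above 0.01 m or angle between staple_unit's own z axis and vertical above 0.12 rad).
It fails at once if the pen unit is shoved more than 20 mm, lifted or tipped (distance of pen_unit from where it was at the start of the episode above 0.02 m or height (world z) of pen_unit above 0.01 m or angle between pen_unit's own z axis and vertical above 0.12 rad).
It fails at once if the front of the drawer with the staple box is pinched: the fingers press its outer and inner side at once (contact force between the fingers and staple_face above 0.7 N and contact force between the fingers and staple_tray above 0.7 N).
It fails at once if the front of the drawer with the pen and the eraser is pinched: the fingers press its outer and inner side at once (contact force between the fingers and pen_face above 0.7 N and contact force between the fingers and pen_tray above 0.7 N).
It fails at once if the mug, glue stick or rubber stamp is moved more than 20 mm or tipped (distance of any of mug, glue, stamp from where it was at the start of the episode above 0.02 m or angle between any of mug, glue, stamp's own z axis and vertical above 0.2 rad).
It also fails if it takes over 51 s, if anything falls off the work surface, if the arm or the gripper's body presses on something with over 40 N, if the wrist force passes 120 N, or if a joint passes its speed limit or range.

## Working session

There is one attempt and no reset: what is moved stays moved. The work goes in short steps, Python scripts to look and compute and a tool call to move; the robot and the scene stay as the last step left them, time stands still between calls to the robot, and variables do not carry over. Pictures are saved under pics/ and viewed, at most 10 in all, crops included, and the job is handed in when it is done.

Besides the shell and the picture viewer there is one more tool, called after "Request:" as name(argument=value, ...), one argument or row to a line, values as JSON. play_rows: Moves the arm, as the interface text tells. Its arguments: {"type":"object","properties":{"moves":{"type":"array","items":{"type":"array","items":{"type":"array","items":{"type":"number"}}}},"fingers":{"type":"number"}},"required":["moves"]}

```bash
mkdir -p pics
cat > h.py <<'E'
import numpy as np,cv2
from rig import bot
def tri(obs): # list of (cam, px)
    A=[];b=[]
    for c,p in obs:
        R=np.array(c["R"]);t=np.array(c["t"]);u=(p[0]-c["cx"])/c["fx"];v=(p[1]-c["cy"])/c["fy"]
        A+= [R[0]-u*R[2],R[1]-v*R[2]]; b+=[u*t[2]-t[0],v*t[2]-t[1]]
    return np.linalg.lstsq(np.array(A),np.array(b),rcond=None)[0]
def onz(c,p,z):
    R=np.array(c["R"]);t=np.array(c["t"]);o=-R.T@t
    d=R.T@np.array([(p[0]-c["cx"])/c["fx"],(p[1]-c["cy"])/c["fy"],1]);return o+d*(z-o[2])/d[2]
E
python3 - <<'E'
from h import *
c={n:bot.capture(n) for n in("scene","side")}
for n in c: cv2.imwrite(f"pics/{n}.png",c[n]["image"])
Z=dict(staple_unit=0,pen_unit=0,staple_front=.058,pen_front=.058,mug=0,glue=0,stamp=0)
for q,z in Z.items():
    for n in c:
        for r in bot.pinpoint(c[n],q)[:2]: print(q,n,round(r["confidence"],2),np.round(r["centre"]),np.round(onz(c[n],r["centre"],z),3))
s=bot.read_state();print(s["time_s"],np.round(s["tcp_rot"],3),s["position"])
E
```

```text
staple_unit scene 0.87 [334. 180.] [ 0.634 -0.036  0.   ]
staple_unit side 0.75 [289. 243.] [ 0.619 -0.014  0.   ]
pen_unit scene 0.68 [217. 294.] [0.564 0.405 0.   ]
pen_unit scene 0.61 [204. 271.] [0.635 0.386 0.   ]
pen_unit side 0.79 [203. 312.] [0.634 0.379 0.   ]
staple_front scene 0.61 [381. 192.] [ 0.483 -0.047  0.058]
staple_front side 0.81 [339. 228.] [ 0.48  -0.039  0.058]
pen_front scene 0.96 [230. 303.] [0.492 0.417 0.058]
pen_front side 0.74 [248. 309.] [0.498 0.412 0.058]
mug scene 0.84 [290. 375.] [0.304 0.42  0.   ]
mug scene 0.64 [355. 194.] [ 0.561 -0.04   0.   ]
mug side 0.63 [341. 358.] [0.302 0.418 0.   ]
glue scene 0.69 [350. 277.] [0.387 0.158 0.   ]
glue side 0.93 [348. 282.] [0.39  0.137 0.   ]
glue side 0.37 [308. 244.] [ 0.568 -0.03   0.   ]
stamp scene 0.59 [435. 197.] [ 0.409 -0.179  0.   ]
stamp side 0.67 [380. 233.] [ 0.405 -0.177  0.   ]
0.8 [[ 0.972  0.236 -0.   ]
 [ 0.236 -0.972 -0.   ]
 [-0.     0.    -1.   ]] [ 0.14785599 -0.60727825  0.19877426]
```

View pics/scene.png

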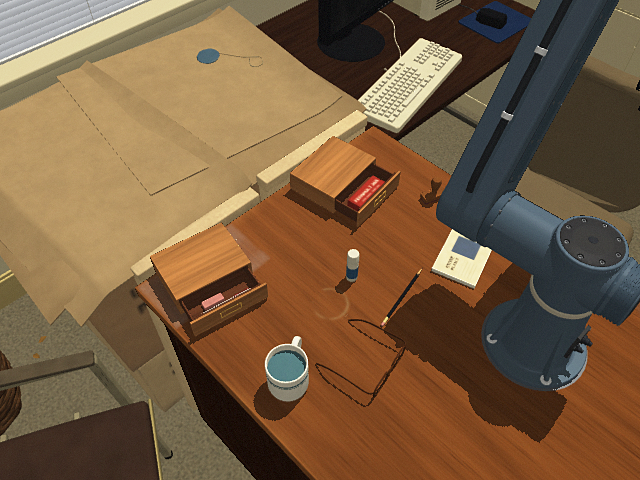

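View pics/side.png

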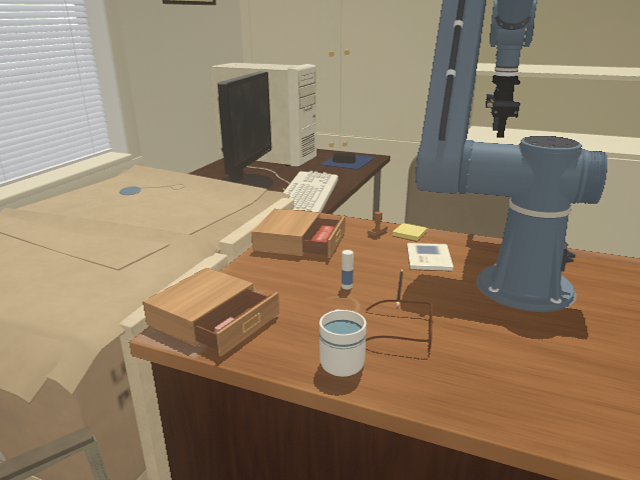

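The staple unit is at about (345,180) in scene and its front at (381,192). The pen unit is at about (205,275), front (230,303). The mug (288,372), glue (352,266) and stamp (430,192) stand in front. I'll zoom in to get the corners and yaw.

Run:
```python
import cv2,numpy as np
a=cv2.imread("pics/scene.png")
s=cv2.resize(a[130:230,280:410],None,fx=6,fy=5.8,interpolation=cv2.INTER_CUBIC)
p=cv2.resize(a[220:340,145:275],None,fx=6,fy=5,interpolation=cv2.INTER_CUBIC)
for i in range(0,130,10):
  for im in(s,p): cv2.line(im,(i*6,0),(i*6,600),(0,255,0),1)
for i in range(0,100,10): cv2.line(s,(0,int(i*5.8)),(780,int(i*5.8)),(0,255,0),1)
for i in range(0,120,10): cv2.line(p,(0,i*5),(780,i*5),(0,255,0),1)
cv2.imwrite("pics/s1.png",s);cv2.imwrite("pics/p1.png",p)
```

```text
(no output)
```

View pics/s1.png

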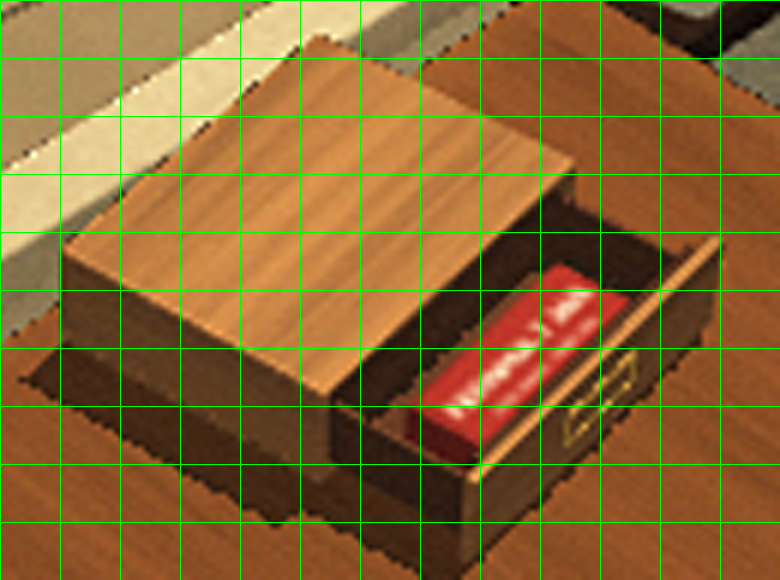

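View pics/p1.png

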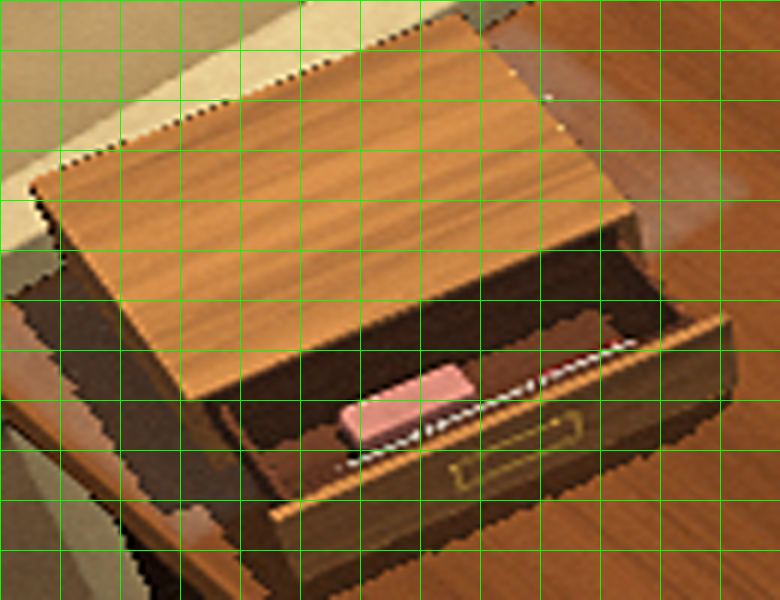

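Crop 1 shows the staple case-top corners at about (334,136), (376,158), (335,198) and (290,173), with the front's top edge from (400,171) to (359,213). Crop 2 shows the pen case top at about (150,258), (222,223), (251,262) and (177,300), with the front's top edge from (191,324) to (267,284).

Run:
```python
from h import *
from scipy.optimize import least_squares
c=bot.capture("scene")
D=dict(staple=[(375.7,158.1),(334.7,197.8),(333.7,136.2),(290.5,172.8),(400.3,171.4),(359,213.1)],
pen=[(250.8,262.4),(176.7,299.6),(221.7,222.6),(150.3,258),(267.2,284),(190.8,324)])
for k,P in D.items():
    Wd=np.array([onz(c,p,z)[:2] for p,z in zip(P,[.06]*4+[.058]*2)])
    print(k,np.round(Wd,3).tolist())
    def mdl(q):
        x,y,a,j=q;ex=np.array([np.cos(a),np.sin(a)]);ey=np.array([-ex[1],ex[0]])
        return np.array([[x,y]+ex*u+ey*v for u,v in[(-.07,-.09),(-.07,.09),(.07,-.09),(.07,.09),(-.076-j,-.09),(-.076-j,.09)]])
    r=least_squares(lambda q:(mdl(q)-Wd).ravel(),[.63,Wd[:4,1].mean(),0,.06])
    x,y,a,j=r.x;print(np.round([x,y,np.degrees(a),j],4),"rms",np.sqrt(np.mean(r.fun**2)))
    print("front mid",np.round(mdl(r.x)[4:].mean(0),3))
for n in("mug","glue","stamp"):
    pass
```

```text
staple [[0.572, -0.125], [0.548, 0.048], [0.706, -0.108], [0.685, 0.067], [0.498, -0.135], [0.474, 0.041]]
[ 0.6279 -0.0291  7.4061  0.067 ] rms 0.0016653294618240752
front mid [ 0.486 -0.048]
pen [[0.541, 0.319], [0.575, 0.492], [0.676, 0.292], [0.705, 0.47], [0.473, 0.33], [0.508, 0.506]]
[  0.6243   0.3933 -10.4694   0.0602] rms 0.0017416924211400523
front mid [0.49  0.418]
```

Request:
play_rows(
  fingers=-1,
  moves=[
    [[30, -33.4, 0, 0, 0, 0], [30, -33.4, 0, 0, 0, 0], [30, -33.4, 0, 0, 0, 0], [30, -33.4, 0, 0, 0, 0], [30, -33.4, 0, 0, 0, 0]],
  ],
)

```text
time_s: 1.35
position: [0.2547, -0.4081, 0.1989]
tcp_rot: [[0.972, 0.236, 0.0], [0.236, -0.972, -0.001], [0.0, 0.001, -1.0]]
force: [0.7, 0.0, -0.7]
opening: 0.633
grasp_force: 0.0
```

Request:
play_rows(
  moves=[
    [[30, -33.4, 0, 0, 0, 0], [30, -33.4, 0, 0, 0, 0], [30, -33.4, 0, 0, 0, 0], [30, -33.4, 0, 0, 0, 0], [30, -33.4, 0, 0, 0, 0]],
  ],
)

```text
time_s: 1.85
position: [0.3611, -0.2103, 0.1991]
tcp_rot: [[0.972, 0.236, 0.001], [0.236, -0.972, -0.001], [0.001, 0.001, -1.0]]
force: [1.0, -0.4, 0.1]
opening: 0.174
grasp_force: 0.0
```

Request:
play_rows(
  moves=[
    [[30, -33.4, 0, 0, 0, 0], [30, -33.4, 0, 0, 0, 0], [30, -33.4, 0, 0, 0, 0], [30, -33.4, 0, 0, 0, 0], [0, 0, 0, 0, 0, 0.108]],
  ],
)

```text
time_s: 2.35
position: [0.4473, -0.0491, 0.1991]
tcp_rot: [[0.991, 0.135, 0.002], [0.135, -0.991, 0.001], [0.002, -0.001, -1.0]]
force: [-0.3, -0.1, 0.1]
opening: 0.002
grasp_force: 0.0
```

Run:
```python
from h import *
c=bot.capture("wrist"); cv2.imwrite("pics/w1.png",c["image"])
for q in("staple_front","staple_unit"):
    for r in bot.pinpoint(c,q)[:2]: print(q,r["confidence"],r["centre"],onz(c,r["centre"],.058 if "front" in q else 0))
s=bot.read_state();print(s["time_s"],np.round(s["tcp_rot"],3),s["position"],s["force"],s["opening"])
```

```text
staple_front 0.77 [325.2, 174.8] [ 0.48808537 -0.04970555  0.058     ]
staple_unit 0.61 [325.9, 24.2] [ 0.63126679 -0.03121089  0.        ]
2.5 [[ 0.991  0.134  0.   ]
 [ 0.134 -0.991 -0.   ]
 [ 0.     0.    -1.   ]] [ 0.44545427 -0.05308324  0.1988411 ] [ 0.01687879 -0.22312861 -0.37039081] 0.00246795530294727
```

View pics/w1.png

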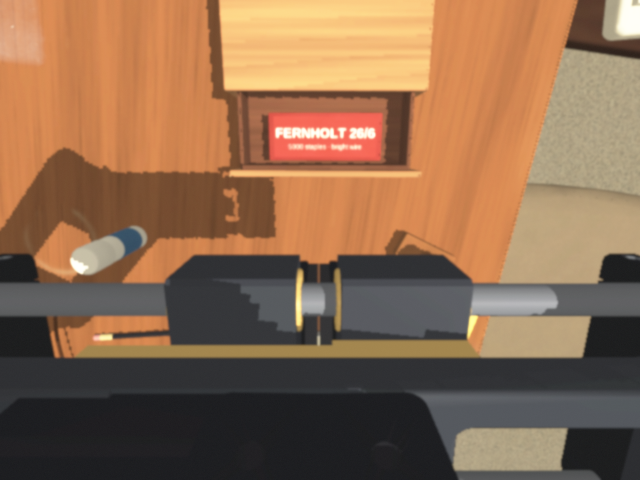

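The wrist view shows the staple drawer square to the tool, with its front's middle at (325,175), directly ahead of the closed fingers. Next: lower, then push.

Request:
play_rows(
  moves=[
    [[0, 0, 40, 0, 0, 0], [0, 0, 40, 0, 0, 0], [0, 0, 40, 0, 0, 0], [0, 0, 35, 0, 0, 0], [0, 0, 0, 0, 0, 0]],
  ],
)

```text
time_s: 3.0
position: [0.442, -0.0537, 0.0404]
tcp_rot: [[0.992, 0.129, -0.009], [0.129, -0.992, 0.003], [-0.009, -0.005, -1.0]]
force: [-0.6, 0.7, 0.1]
opening: 0.005
grasp_force: 0.0
```

Request:
play_rows(
  moves=[
    [[10, 0, 0, 0, 0, 0], [8, 0, 0, 0, 0, 0], [7, 0, 0, 0, 0, 0], [5, 0, 0, 0, 0, 0], [5, 0, 0, 0, 0, 0]],
  ],
)

```text
time_s: 3.5
position: [0.4813, -0.049, 0.0449]
tcp_rot: [[0.991, 0.131, 0.002], [0.131, -0.991, -0.001], [0.002, 0.001, -1.0]]
force: [-0.5, -0.0, 0.1]
opening: 0.008
grasp_force: 0.0
```

Request:
play_rows(
  moves=[
    [[5, 0, 0, 0, 0, 0], [5, 0, 0, 0, 0, 0], [5, 0, 0, 0, 0, 0], [5, 0, 0, 0, 0, 0], [5, 0, 0, 0, 0, 0]],
  ],
)

```text
time_s: 4.0
position: [0.5051, -0.0456, 0.0436]
tcp_rot: [[0.991, 0.13, -0.0], [0.13, -0.991, 0.0], [-0.0, -0.0, -1.0]]
force: [0.3, 0.5, 0.7]
opening: 0.004
grasp_force: 0.0
```

Request:
play_rows(
  moves=[
    [[5, 0, 0, 0, 0, 0], [5, 0, 0, 0, 0, 0], [5, 0, 0, 0, 0, 0], [5, 0, 0, 0, 0, 0], [2, 0, 0, 0, 0, 0]],
  ],
)

```text
time_s: 4.5
position: [0.5274, -0.0429, 0.0438]
tcp_rot: [[0.991, 0.131, 0.001], [0.131, -0.991, -0.0], [0.001, 0.0, -1.0]]
force: [-0.1, -0.6, -0.7]
opening: 0.007
grasp_force: 0.0
```

Request:
play_rows(
  moves=[
    [[4, 0, 0, 0, 0, 0], [3, 0, 0, 0, 0, 0], [3, 0, 0, 0, 0, 0], [2, 0, 0, 0, 0, 0], [0, 0, 0, 0, 0, 0]],
  ],
)

```text
time_s: 5.0
position: [0.5389, -0.0413, 0.0438]
tcp_rot: [[0.991, 0.131, 0.0], [0.131, -0.991, -0.0], [0.0, 0.0, -1.0]]
force: [-0.5, -0.5, 0.1]
opening: 0.007
grasp_force: 0.0
```

Run:
```python
from h import *
c=bot.capture("side"); cv2.imwrite("pics/s2.png",cv2.resize(c["image"][190:290,230:390],None,fx=5,fy=5))
s=bot.read_state();print(s["position"],s["force"])
```

```text
[ 0.5385888  -0.04128224  0.04373115] [ 0.58727654 -0.54418886 -0.04016216]
```

View pics/s2.png

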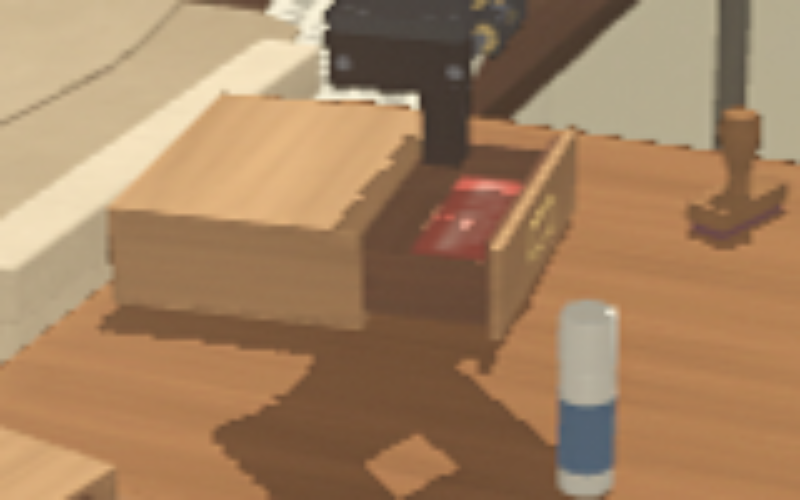

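The fingers passed over the front without touching it: in the crop the tip is at (445,160), inside and above the drawer, and the drawer is still half open. I'll check the actual tip height.

Run:
```python
from h import *
print("tips",bot.tips_ahead)
c=bot.capture("side");e=bot.capture("scene")
for d in(c,e):
  for z in(.03,.044,.06,.08,.1):
    q=np.array(d["R"])@[.5386,-.0413,z]+d["t"];print(z,np.round([q[0]/q[2]*d["fx"]+d["cx"],q[1]/q[2]*d["fy"]+d["cy"]],1))
  for r in bot.pinpoint(d,"staple_front")[:2]: print(r["confidence"],r["centre"],onz(d,r["centre"],.058))
q=np.array([[319,222.]]);print(onz(c,(319,222),.058))
s=bot.read_state();print(s["joint_positions"],s["position"],s["tcp_rot"])
cv2.imwrite("pics/s3.png",cv2.resize(e["image"][100:230,280:450],None,fx=4.6,fy=4.6))
```

```text
tips 0.014
0.03 [319.2 233.8]
0.044 [319.1 229.1]
0.06 [319.1 223.6]
0.08 [319.  216.8]
0.1 [319.  209.9]
0.6 [339.7, 226.4] [ 0.48134075 -0.04835948  0.058     ]
0.03 [362.3 189.6]
0.044 [362.6 185.7]
0.06 [362.9 181.2]
0.08 [363.4 175.4]
0.1 [363.9 169.6]
0.65 [382.9, 193.5] [ 0.47735124 -0.04704893  0.058     ]
[ 0.54541985 -0.05671307  0.058     ]
[-1.62486375e+01  3.72067934e+01  1.01478862e+02  1.33667330e-04
  4.13333674e+01  6.62604741e+01] [ 0.53830106 -0.04126784  0.04372238] [[ 9.91465786e-01  1.30366766e-01 -3.18311450e-04]
 [ 1.30366802e-01 -9.91465828e-01  9.43759793e-05]
 [-3.03291434e-04 -1.35067800e-04 -9.99999945e-01]]
```

View pics/s3.png

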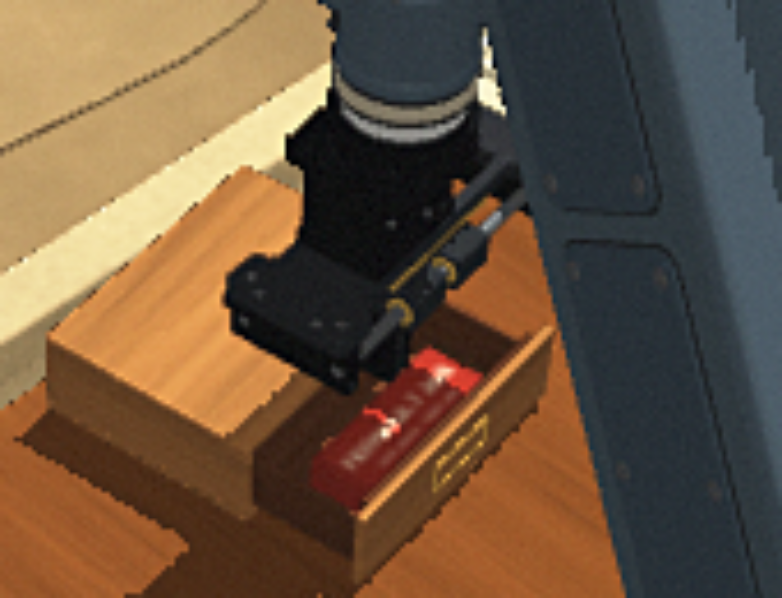

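Run:
```python
from h import *
c=bot.capture("side");e=bot.capture("scene");w=bot.capture("wrist")
print("tip tri",tri([(c,(319,222)),(e,(366,182))]))
p=np.array([.14786,-.60728,.19877])
for z in(0.014,0,-.036,-.056):
  q=np.array(c["R"])@(p+[0,0,-z])+c["t"];print(z,np.round([q[0]/q[2]*c["fx"]+c["cx"],q[1]/q[2]*c["fy"]+c["cy"]],1))
a=cv2.imread("pics/side.png")[80:150,470:550]
cv2.imwrite("pics/s4.png",np.hstack([cv2.resize(a,(400,350)),cv2.resize(w["image"],(400,350))]))
s=bot.read_state();print(s["force"],s["opening"])
```

```text
tip tri [ 0.53516134 -0.04326873  0.06248386]
0.014 [496.3 144.1]
0 [496.8 139.8]
-0.036 [498.3 128.8]
-0.056 [499.2 122.5]
[ 0.30351146 -1.9275088  -0.11841802] 0.003563252228649407
```

View pics/s4.png

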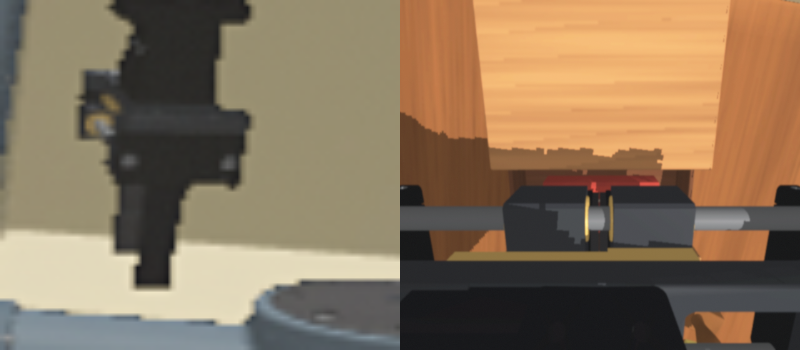

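Triangulation puts the fingertip at z ≈ 0.062, while the state implies 0.030. The start picture shows a similar gap, so the reported height reads about 30 mm low, though x and y agree. I'll back out above the front and go lower, checking against the cameras.

Request:
play_rows(
  moves=[
    [[0, 0, -20, 0, 0, 0], [0, 0, -15, 0, 0, 0], [-35, 0, 0, 0, 0, 0], [-40, 0, 0, 0, 0, 0], [-30, 0, 0, 0, 0, 0]],
  ],
)

```text
time_s: 5.9
position: [0.4319, -0.0545, 0.0789]
tcp_rot: [[0.991, 0.131, -0.002], [0.131, -0.991, 0.0], [-0.002, -0.001, -1.0]]
force: [-0.6, -0.0, -0.0]
opening: 0.001
grasp_force: 0.0
```

Request:
play_rows(
  moves=[
    [[0, 0, 0, 0, 0, 0], [0, 0, 25, 0, 0, 0], [0, 0, 20, 0, 0, 0], [0, 0, 15, 0, 0, 0], [0, 0, 0, 0, 0, 0]],
  ],
)

```text
time_s: 6.4
position: [0.4345, -0.0549, 0.0174]
tcp_rot: [[0.991, 0.13, -0.002], [0.13, -0.991, 0.001], [-0.002, -0.001, -1.0]]
force: [-0.4, 0.3, 0.5]
opening: 0.007
grasp_force: 0.0
```

Run:
```python
from h import *
c=bot.capture("side");s=bot.read_state();p=s["position"];print(p,s["force"])
for z in(.0,.03,.06):
  q=np.array(c["R"])@[p[0],p[1],z]+c["t"];print(z,np.round([q[0]/q[2]*c["fx"]+c["cx"],q[1]/q[2]*c["fy"]+c["cy"]],1))
cv2.imwrite("pics/s5.png",cv2.resize(c["image"][180:300,280:440],None,fx=5,fy=5))
```

```text
[ 0.43480982 -0.05505418  0.01814994] [0.20751044 0.40004103 0.05382208]
0.0 [356.4 247.7]
0.03 [356.6 237.6]
0.06 [356.9 227.3]
```

View pics/s5.png

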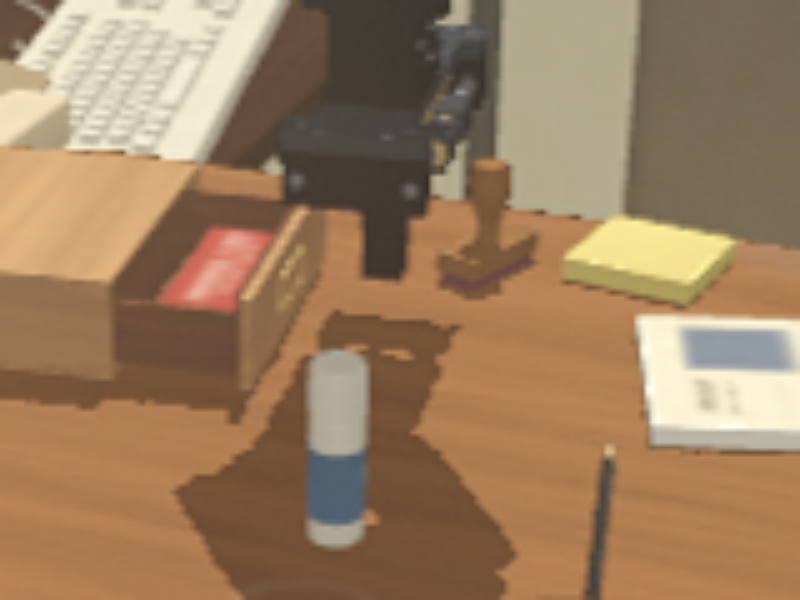

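The tip is now at (356,236) in side, so z ≈ 0.036, in front of the drawer panel. Now push.

Request:
play_rows(
  moves=[
    [[12, 0, 0, 0, 0, 0], [10, 0, 0, 0, 0, 0], [8, 0, 0, 0, 0, 0], [5, 0, 0, 0, 0, 0], [5, 0, 0, 0, 0, 0]],
  ],
)

```text
time_s: 6.95
position: [0.4749, -0.0496, 0.0191]
tcp_rot: [[0.991, 0.131, 0.001], [0.131, -0.991, -0.0], [0.001, 0.0, -1.0]]
force: [0.9, -0.5, -0.9]
opening: 0.004
grasp_force: 0.0
```

Request:
play_rows(
  moves=[
    [[5, 0, 0, 0, 0, 0], [5, 0, 0, 0, 0, 0], [5, 0, 0, 0, 0, 0], [5, 0, 0, 0, 0, 0], [5, 0, 0, 0, 0, 0]],
  ],
)

```text
time_s: 7.45
position: [0.4988, -0.0462, 0.0187]
tcp_rot: [[0.991, 0.13, -0.001], [0.13, -0.991, 0.0], [-0.001, -0.001, -1.0]]
force: [-2.2, 0.6, 1.2]
opening: 0.004
grasp_force: 0.7
```

Request:
play_rows(
  moves=[
    [[5, 0, 0, 0, 0, 0], [5, 0, 0, 0, 0, 0], [5, 0, 0, 0, 0, 0], [5, 0, 0, 0, 0, 0], [5, 0, 0, 0, 0, 0]],
  ],
)

```text
time_s: 7.95
position: [0.5239, -0.0431, 0.0187]
tcp_rot: [[0.991, 0.13, -0.0], [0.13, -0.991, 0.0], [-0.0, -0.0, -1.0]]
force: [-1.2, 0.7, 0.1]
opening: 0.005
grasp_force: 0.7
```

Run:
```python
from h import *
for n in("side","scene"):
  c=bot.capture(n)
  for r in bot.pinpoint(c,"staple_front")[:2]: print(n,r["confidence"],onz(c,r["centre"],.058))
  for r in bot.pinpoint(c,"staple_unit")[:1]: print(n,r["confidence"],onz(c,r["centre"],0))
s=bot.read_state();print(s["position"],s["force"])
```

```text
side 0.8 [ 0.52564561 -0.03065802  0.058     ]
side 0.64 [ 0.61738993 -0.01125352  0.        ]
scene 0.74 [ 0.53528707 -0.04649496  0.058     ]
scene 0.95 [ 0.63727104 -0.03658558  0.        ]
[ 0.52421999 -0.04352615  0.01889722] [ 0.06528796 -0.20733236 -0.2700322 ]
```

The drawer is moving: 1–2 N of force, with the front following the fingers. About 20 mm remain.

Request:
play_rows(
  moves=[
    [[4, 0, 0, 0, 0, 0], [4, 0, 0, 0, 0, 0], [3, 0, 0, 0, 0, 0], [3, 0, 0, 0, 0, 0], [2, 0, 0, 0, 0, 0]],
  ],
)

```text
time_s: 8.75
position: [0.5398, -0.0411, 0.0188]
tcp_rot: [[0.991, 0.131, 0.0], [0.131, -0.991, 0.0], [0.0, 0.0, -1.0]]
force: [-1.0, -1.0, 1.5]
opening: 0.004
grasp_force: 0.6
```

Request:
play_rows(
  moves=[
    [[1, 0, 0, 0, 0, 0], [1, 0, 0, 0, 0, 0], [1, 0, 0, 0, 0, 0]],
  ],
)

```text
time_s: 9.05
position: [0.5424, -0.0407, 0.0187]
tcp_rot: [[0.991, 0.13, -0.0], [0.13, -0.991, 0.0], [-0.0, -0.0, -1.0]]
force: [-0.9, -0.4, 0.9]
opening: 0.008
grasp_force: 0.6
```

Request:
play_rows(
  moves=[
    [[1, 0, 0, 0, 0, 0], [1, 0, 0, 0, 0, 0]],
  ],
)

```text
time_s: 9.25
position: [0.5444, -0.0405, 0.0187]
tcp_rot: [[0.991, 0.13, -0.0], [0.13, -0.991, 0.0], [-0.0, -0.0, -1.0]]
force: [-2.9, -0.4, 2.3]
opening: 0.004
grasp_force: 2.1
```

Request:
play_rows(
  moves=[
    [[1, 0, 0, 0, 0, 0], [0.5, 0, 0, 0, 0, 0]],
  ],
)

```text
time_s: 9.45
position: [0.5443, -0.0405, 0.0187]
tcp_rot: [[0.991, 0.131, -0.003], [0.131, -0.991, -0.0], [-0.003, -0.0, -1.0]]
force: [-5.7, -2.6, 4.3]
opening: 0.004
grasp_force: 2.9
```

It stalled firmly, so the drawer is shut. Back off, rise and go to the pen unit.

Request:
play_rows(
  moves=[
    [[-15, 0, 0, 0, 0, 0], [-15, 0, 0, 0, 0, 0], [0, 0, -45, 0, 0, 0], [0, 0, -45, 0, 0, 0], [0, 0, -40, 0, 0, 0]],
  ],
)

```text
time_s: 9.95
position: [0.5174, -0.0445, 0.1505]
tcp_rot: [[0.992, 0.13, 0.003], [0.13, -0.992, -0.0], [0.003, 0.001, -1.0]]
force: [0.9, -0.1, -0.5]
opening: 0.006
grasp_force: 0.0
```

Request:
play_rows(
  moves=[
    [[7.2, -44.9, 0, 0, 0, 0], [7.2, -44.9, 0, 0, 0, 0], [7.2, -44.9, 0, 0, 0, 0], [7.2, -44.9, 0, 0, 0, 0], [7.2, -44.9, 0, 0, 0, 0]],
  ],
)

```text
time_s: 10.45
position: [0.5237, 0.1852, 0.1491]
tcp_rot: [[0.992, 0.13, 0.003], [0.13, -0.992, 0.001], [0.003, -0.0, -1.0]]
force: [0.6, -0.4, 0.2]
opening: 0.006
grasp_force: 0.0
```

Request:
play_rows(
  moves=[
    [[7.2, -44.9, 0, 0, 0, 0], [7.2, -44.9, 0, 0, 0, 0], [7.2, -44.9, 0, 0, 0, 0], [7.2, -44.9, 0, 0, 0, 0], [7.2, -44.9, 0, 0, 0, 0]],
  ],
)

```text
time_s: 10.95
position: [0.5296, 0.413, 0.1489]
tcp_rot: [[0.991, 0.131, 0.002], [0.131, -0.991, 0.002], [0.002, -0.001, -1.0]]
force: [0.5, 0.3, 0.3]
opening: 0.008
grasp_force: 0.0
```

Request:
play_rows(
  moves=[
    [[0, 0, 0, 0, 0, 0.105], [0, 0, 0, 0, 0, 0.105], [0, 0, 0, 0, 0, 0.104], [0, 0, 0, 0, 0, 0]],
  ],
)

```text
time_s: 11.35
position: [0.5295, 0.4111, 0.1486]
tcp_rot: [[0.983, -0.182, 0.001], [-0.182, -0.983, 0.001], [0.001, -0.001, -1.0]]
force: [-0.7, -0.3, 0.3]
opening: 0.011
grasp_force: 0.0
```

Run:
```python
from h import *
for n in("wrist","side","scene"):
  c=bot.capture(n)
  for q,z in(("pen_front",.058),("pen_unit",0),("staple_front",.058),("staple_unit",0)):
    for r in bot.pinpoint(c,q)[:1]: print(n,q,round(r["confidence"],2),np.round(onz(c,r["centre"],z),4))
s=bot.read_state();print(s["time_s"],s["position"],np.round(s["tcp_rot"],3),s["force"])
```

```text
wrist pen_unit 0.61 [0.6246 0.3902 0.    ]
wrist staple_unit 0.62 [0.6248 0.3909 0.    ]
side pen_front 0.57 [0.4952 0.4134 0.058 ]
side pen_unit 0.61 [0.635  0.3896 0.    ]
side staple_front 0.87 [ 0.5561 -0.0384  0.058 ]
side staple_unit 0.72 [ 0.633 -0.021  0.   ]
scene pen_front 0.88 [0.4925 0.4182 0.058 ]
scene pen_unit 0.71 [0.6313 0.3892 0.    ]
scene staple_front 0.58 [ 0.5537 -0.0291  0.058 ]
scene staple_unit 0.76 [ 0.6376 -0.0299  0.    ]
12.1 [0.52903486 0.41030184 0.1487194 ] [[ 0.983 -0.182 -0.   ]
 [-0.182 -0.983 -0.   ]
 [-0.     0.    -1.   ]] [ 0.26234716 -0.38990796 -0.50360239]
```

Request:
play_rows(
  moves=[
    [[0, 0, 30, 0, 0, 0], [0, 0, 30, 0, 0, 0], [0, 0, 25, 0, 0, 0], [0, 0, 15, 0, 0, 0], [0, 0, 0, 0, 0, 0]],
  ],
)

```text
time_s: 12.6
position: [0.5274, 0.4094, 0.0463]
tcp_rot: [[0.983, -0.182, -0.004], [-0.182, -0.983, -0.002], [-0.004, 0.003, -1.0]]
force: [0.3, -0.4, 0.5]
opening: 0.007
grasp_force: 0.0
```

Request:
play_rows(
  moves=[
    [[0, 0, 10, 0, 0, 0], [0, 0, 8, 0, 0, 0], [0, 0, 6, 0, 0, 0], [0, 0, 5, 0, 0, 0], [0, 0, 0, 0, 0, 0]],
  ],
)

```text
time_s: 13.1
position: [0.5287, 0.4101, 0.0192]
tcp_rot: [[0.983, -0.182, -0.001], [-0.182, -0.983, -0.001], [-0.001, 0.001, -1.0]]
force: [0.4, -0.1, -0.5]
opening: 0.003
grasp_force: 0.0
```

Run:
```python
from h import *
s=bot.read_state();p=s["position"];print(p,s["force"]);L=[]
for n,(u,v) in(("side",(140,240)),("scene",(150,200))):
  c=bot.capture(n)
  for z in(.03,.06):
    q=np.array(c["R"])@[p[0],p[1],z]+c["t"];print(n,z,np.round([q[0]/q[2]*c["fx"]+c["cx"],q[1]/q[2]*c["fy"]+c["cy"]],1))
  L.append(cv2.resize(c["image"][v:v+130,u:u+130],(400,400)))
cv2.imwrite("pics/p2.png",np.hstack(L))
```

```text
[0.52866353 0.41007829 0.01916917] [ 0.42242474 -0.12191157 -0.50382835]
side 0.03 [236.6 317.2]
side 0.06 [235.4 304.4]
scene 0.03 [223.2 297.6]
scene 0.06 [221.4 289.8]
```

View pics/p2.png

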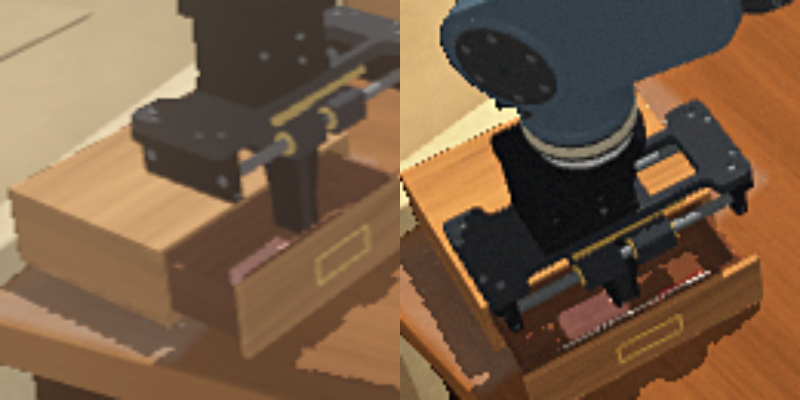

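The fingertips are inside the pen drawer between the front and the case, with the tip at about (223,299) in scene (z ≈ 0.03), just above the pen. I'll raise 4 mm and pull.

Request:
play_rows(
  moves=[
    [[0, 0, -4, 0, 0, 0], [-6, 0, 0, 0, 0, 0], [-5, 0, 0, 0, 0, 0], [-5, 0, 0, 0, 0, 0], [-5, 0, 0, 0, 0, 0]],
  ],
)

```text
time_s: 13.7
position: [0.5084, 0.4142, 0.024]
tcp_rot: [[0.983, -0.182, 0.001], [-0.182, -0.983, -0.0], [0.001, -0.0, -1.0]]
force: [0.9, -1.1, 0.0]
opening: 0.002
grasp_force: 0.7
```

Request:
play_rows(
  moves=[
    [[-5, 0, 0, 0, 0, 0], [-5, 0, 0, 0, 0, 0], [-5, 0, 0, 0, 0, 0], [-5, 0, 0, 0, 0, 0], [-5, 0, 0, 0, 0, 0]],
  ],
)

```text
time_s: 14.2
position: [0.4836, 0.4188, 0.0239]
tcp_rot: [[0.983, -0.182, 0.0], [-0.182, -0.983, 0.0], [0.0, -0.0, -1.0]]
force: [1.2, -0.7, 1.5]
opening: 0.006
grasp_force: 0.7
```

Request:
play_rows(
  moves=[
    [[-5, 0, 0, 0, 0, 0], [-5, 0, 0, 0, 0, 0], [-5, 0, 0, 0, 0, 0], [-4, 0, 0, 0, 0, 0], [-3, 0, 0, 0, 0, 0]],
  ],
)

```text
time_s: 14.7
position: [0.4618, 0.4229, 0.0238]
tcp_rot: [[0.983, -0.182, 0.0], [-0.182, -0.983, 0.0], [-0.0, -0.0, -1.0]]
force: [1.6, -0.1, 0.6]
opening: 0.007
grasp_force: 0.7
```

Run:
```python
from h import *
for n in("side","scene"):
  c=bot.capture(n)
  for q,z in(("pen_front",.058),("pen_unit",0),("mug",0)):
    for r in bot.pinpoint(c,q)[:1]: print(n,q,round(r["confidence"],2),np.round(onz(c,r["centre"],z),4))
```

```text
side pen_front 0.58 [0.444  0.4188 0.058 ]
side pen_unit 0.72 [0.6311 0.3859 0.    ]
side mug 0.56 [0.3026 0.4209 0.    ]
scene pen_front 0.82 [0.4359 0.426  0.058 ]
scene pen_unit 0.9 [0.6335 0.3898 0.    ]
scene mug 0.87 [0.3017 0.4189 0.    ]
```

Request:
play_rows(
  moves=[
    [[-3, 0, 0, 0, 0, 0], [-2, 0, 0, 0, 0, 0], [-1, 0, 0, 0, 0, 0], [-1, 0, 0, 0, 0, 0]],
  ],
)

```text
time_s: 15.5
position: [0.4563, 0.4239, 0.0237]
tcp_rot: [[0.983, -0.181, 0.002], [-0.181, -0.983, -0.0], [0.002, -0.0, -1.0]]
force: [5.4, -2.5, -2.5]
opening: 0.009
grasp_force: 2.5
```

Request:
play_rows(
  moves=[
    [[-1, 0, 0, 0, 0, 0], [-1, 0, 0, 0, 0, 0]],
  ],
)

```text
time_s: 15.7
position: [0.4562, 0.4241, 0.0238]
tcp_rot: [[0.983, -0.181, 0.005], [-0.181, -0.983, 0.0], [0.005, -0.001, -1.0]]
force: [6.9, -2.5, -4.1]
opening: 0.008
grasp_force: 3.8
```

Request:
play_rows(
  moves=[
    [[-1, 0, 0, 0, 0, 0], [-1, 0, 0, 0, 0, 0]],
  ],
)

```text
time_s: 15.9
position: [0.455, 0.4249, 0.0239]
tcp_rot: [[0.983, -0.182, 0.006], [-0.182, -0.983, 0.001], [0.006, -0.003, -1.0]]
force: [7.9, -2.0, -5.1]
opening: 0.003
grasp_force: 3.9
```

At the stop: the force has risen and the motion has stalled. Release, lift and check.

Request:
play_rows(
  moves=[
    [[10, 0, 0, 0, 0, 0], [12, 0, 0, 0, 0, 0], [0, 0, -25, 0, 0, 0], [0, 0, -40, 0, 0, 0], [0, 0, -45, 0, 0, 0]],
  ],
)

```text
time_s: 16.4
position: [0.4722, 0.4198, 0.1335]
tcp_rot: [[0.983, -0.183, -0.004], [-0.183, -0.983, -0.002], [-0.004, 0.003, -1.0]]
force: [0.9, 0.1, -0.3]
opening: 0.007
grasp_force: 0.0
```

Request:
play_rows(
  moves=[
    [[0, 0, -40, 0, 0, 0], [0, 0, -20, 0, 0, 0], [0, 0, 0, 0, 0, 0], [0, 0, 0, 0, 0, 0]],
  ],
)

```text
time_s: 16.8
position: [0.4727, 0.4204, 0.1936]
tcp_rot: [[0.983, -0.182, -0.001], [-0.182, -0.983, -0.0], [-0.001, 0.0, -1.0]]
force: [-0.3, -0.3, 0.4]
opening: 0.006
grasp_force: 0.0
```

Run:
```python
from h import *
for n in("side","scene"):
  c=bot.capture(n)
  for q,z in(("pen_front",.058),("pen_unit",0),("staple_front",.058),("staple_unit",0),("mug",0),("glue",0),("stamp",0)):
    for r in bot.pinpoint(c,q)[:1]: print(n,q,round(r["confidence"],2),np.round(onz(c,r["centre"],z),3))
s=bot.read_state();print(s["time_s"],s["position"],s["force"])
```

```text
side pen_front 0.56 [0.434 0.427 0.058]
side pen_unit 0.93 [0.633 0.387 0.   ]
side staple_front 0.79 [ 0.554 -0.042  0.058]
side staple_unit 0.81 [ 0.623 -0.01   0.   ]
side mug 0.64 [0.302 0.423 0.   ]
side glue 0.61 [0.388 0.148 0.   ]
side stamp 0.67 [ 0.409 -0.182  0.   ]
scene pen_front 0.8 [0.435 0.427 0.058]
scene pen_unit 0.87 [0.631 0.392 0.   ]
scene staple_front 0.91 [ 0.556 -0.041  0.058]
scene staple_unit 0.74 [ 0.638 -0.03   0.   ]
scene mug 0.94 [0.301 0.422 0.   ]
scene glue 0.9 [0.387 0.159 0.   ]
scene stamp 0.53 [ 0.413 -0.171  0.   ]
17.6 [0.47305801 0.42074244 0.19383997] [-0.56243677  0.51941433  0.89743226]
```

```bash
python3 -c "
from rig import bot
print(bot.hand_in())"
```

```text
the job is handed in; nothing more can be done
None
```

I pushed the staple drawer shut and drew the pen drawer out to its stop, then handed the job in; no verdict came back. My last camera check showed both units, the mug, the glue stick and the rubber stamp in place to within about a centimetre.

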